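# Set up a pipe in the cutting stand

### The job

Get the pipe ready for cutting in the red cutting stand. Lift the stand's counterweighted hold-down arm over its balance point so that it stays open by itself when let go, then raise the sliding pipe rest until its pawl catches the next notch and it stays up, then take the blue pipe out of the leaning rack and lay it level in both V supports, about evenly across them. Finally bring the arm back by hand until its pad rests on the pipe, and let go. Never let the arm drop or slam shut, and leave the loose elbow, tee and cutter where they lie.

Things in the scene. Friction and masses are not known exactly. Their poses are not given: they have to be found in the camera images.
- stand: Red cutting stand, fixed. Origin: on the bench midway between its two V supports; y along the pipe's place, x away from the robot at yaw 0, z up. Base plate x -95 to 115, y -135 to 135, 10 mm thick. At y -90 a fixed V block, 24 mm wide; behind it (x 75) two side plates, 168 mm high, carry the hold-down arm. At y +90 the sliding pipe rest with an equal V, on a 24 mm post (x 50, 150 mm high).
- seat (a point): Point of the stand midway between the two Vs, 105 mm above the bench: the centre of a pipe laid properly (level along the stand's y axis, pipe rest raised one notch). Both Vs are then at equal height, apex 82 mm above the bench.
- pivot (a point): Hinge axis of the hold-down arm (parallel to the stand's y axis), at stand x = 75, y = -90, height 150 mm.
- holddown (a joint): Hold-down arm angle, rad: 0 closed (level, pointing to stand -x, the robot's side), growing as it swings up and over to +x; 1.5 fully open, upright (stop). A dark steel counterweight sits above the pivot; balance at about 0.82: below it falls shut, above it falls open and stays. Damped; about 2 N at the handle. Its pad rests on the laid pipe at about 0.04.
- handle (a point): Grip point of the arm's handle: a black round bar, 16 mm thick, sticking out 75 mm sideways (stand -y) from the arm's free end, 180 mm from the hinge axis; the point is 50 mm (stand -y) from the arm's middle. The bar stays parallel to the hinge, 150 mm above the bench when closed, about 330 mm when open; it can turn in a grip. The arm is 22 mm wide, 14 mm thick.
- rest (a joint): Height of the sliding pipe rest above its lowest position, m; starts at 0. It slides straight up and falls back under its weight (0.3 kg) unless its pawl catches, at 0.030: lift to about 0.036 so that it snaps in, then let it down. Upper stop at 0.050, no further notch before it.
- lug (a point): Grip point on the pipe rest's lifting lug: an aluminium bar 16 mm wide (stand y), 20 mm high, running from the rest towards stand -x; the point is at its mid height, 62 mm in front of the V's middle, 23 mm from the lug's front end; about 38 mm above the bench when down.
- rack: Dark steel leaning rack, fixed. Origin: on the bench under the pipe's middle. Base plate 270 x 100 x 10 mm. Two V saddles, 24 mm wide, 100 mm either side of the pipe's middle, and a stop under its low end hold it 30 degrees from level, rising to rack +x (away from the robot at yaw 0); its middle 170 mm is free all round, centre 140 mm above the bench. Far upright 165 mm high.
- pipe: The blue plastic pipe, 300 mm long, 32 mm in diameter, about 0.14 kg. Origin: its centre. Its x axis runs along the pipe. Starts in the leaning rack.
- elbow: Loose blue 90-degree elbow fitting, legs 60 mm, 40 mm thick, lying on the bench; origin on the bench under the bend. Leave it.
- tee: Loose blue tee fitting, 110 x 75 x 40 mm, lying on the bench; origin on the bench under its middle. Leave it.
- cutter: Loose red hand pipe cutter, about 240 x 60 x 25 mm, lying on the bench; origin on the bench under its joint. Leave it.

How it is judged (in metres and radians):
On the way, in this order (a step that is already met when the one before it is completed fails the run):
1. The hold-down arm stands open by itself, let go (value of joint holddown above 1.3 rad and contact force between the fingers and anything else below 0.1 N), for 0.3 s.
2. The pipe rest stands one notch up on its pawl, let go, the arm still open (all of step 1 and value of joint rest between 0.026 and 0.034 m), for 0.3 s.
3. The pipe lies level in both V supports, let go, the arm still open (all of step 2 and x of pipe in the frame of stand between -0.006 and 0.006 m and y of pipe in the frame of stand between -0.04 and 0.04 m and z of pipe in the frame of stand between 0.1 and 0.11 m and angle between the x axis of pipe and the y axis of stand, either way round below 0.06 rad and linear speed of pipe below 0.02 m/s), for 0.3 s.
At the end, for the whole second after the job is handed in: Pipe at rest in both Vs: centre within 6 mm of the seat line, 100-110 mm above the bench, within 40 mm of the middle along the stand, within 0.06 rad of the stand's y axis; pipe rest one notch up (0.026-0.034); arm resting still on the pipe (joint 0.015-0.08) (value of joint holddown between 0.015 and 0.08 rad and velocity of joint holddown between -0.05 and 0.05 rad/s and value of joint rest between 0.026 and 0.034 m and x of pipe in the frame of stand between -0.006 and 0.006 m and y of pipe in the frame of stand between -0.04 and 0.04 m and z of pipe in the frame of stand between 0.1 and 0.11 m and angle between the x axis of pipe and the y axis of stand, either way round below 0.06 rad and linear speed of pipe below 0.02 m/s); the robot touches nothing.
It fails at once if The hold-down arm falls or is slammed shut: faster than 2.5 rad/s below half a radian (velocity of joint holddown below -2.5 rad/s and value of joint holddown between 0.08 and 0.5 rad).
It fails at once if The elbow is moved by more than 20 mm (distance of elbow from where it was at the start of the episode above 0.02 m).
It fails at once if The tee is moved by more than 20 mm (distance of tee from where it was at the start of the episode above 0.02 m).
It fails at once if The cutter is moved by more than 20 mm (distance of cutter from where it was at the start of the episode above 0.02 m).
It also fails if it takes over 72 s, if anything falls off the work surface, if the arm or the gripper's body presses on something with over 40 N, if the wrist force passes 120 N, or if a joint passes its speed limit or range.

### The arm

A 6-joint arm with a two-finger parallel gripper is mounted at the origin on the work surface. World frame = base frame: x ahead of the robot, y to its left, z up, the work surface at z = 0. Lengths are in mm, angles in rad, forces in N, time in s.
With the tool pointing down it reaches from about 350 to 975 mm from the base axis. Payload 7.1 kg.
Tool frame: the origin (TCP) lies midway between the tips of the shut fingers; the grasp point (between the pads) lies ctrl.grip_point_offset behind it (ctrl.grip_point_offset is the distance from the TCP to the grasp point, in mm); z points along the fingers, y is the line along which they close (so a half turn about z gives the same grasp; the last joint's range is limited). The gripper opens to 88 mm and grips with 3 to 60 N. Pads are 20 mm wide; open, the fingers measure 115 mm over their backs; the gripper's body (75 mm by 178 mm) begins 61 mm behind the grasp point.
Start: joints at [-1.246, 0.423, 1.63, -0, 1.089, -0.019], TCP at [210.684, -588.402, 222.675] pointing down, gripper open.
Joint ranges: [-3, 3], [-0.9, 2.11], [0.09, 2.58], [-1.31, 4.45], [0.11, 2.69], [-2.54, 2.54]. Speed limits (rad/s): [2.39, 2.39, 3.01, 3.14, 3.14, 3.14].

### API

Orientations are given as a rotation vector (axis times angle).
In Python, from workcell import ctrl gives the robot as it stands.
- The arm moves only by the tool apply_moves, never from a script. Its argument "targets" is a list of rows, each an object of numbers: "tx", "ty", "tz": the shift along the world's x, y, z in m; "spin": the turn about the world's z in degrees. In form: [{"tx": .., "ty": .., "tz": .., "spin": ..}, ...]. A call has exactly 8 rows; each row is the pose to reach, as a shift and turn from the pose commanded when the call began; what a row does not reach only later rows make up. A row lasts 1/10 s, in which the tool goes at most 50 mm and 8.59 degrees, less where a joint would pass 70% of its speed; a pose out of reach is approached as far as the arm can. A call with a gripper value outside its range is refused whole. "gripper" is the closure, from -1 (fully open) to 1 (shut), set as the call begins (left out, the last holds). The fingers move at their own pace and stop on an object; the grip force is fixed at half the most. Time passes only in rows, so rows that repeat a pose let the fingers close, or fill a call up. It gives the time, the measured TCP pose, the force, the opening and the grip force at its end, in the units of the state.
- ctrl.get_obs(): the state, without advancing time (a new reading comes with each control period).
- ctrl.get_image(name): name is "scene" or "top" or "wrist"; returns the picture (400x640x3 uint8, red, green, blue); there is no depth.
- ctrl.get_calibration(name): a dict with "fov_y" (degrees; the focal length in pixels is half the picture's height over the tangent of half this angle, whatever the lens; pixels are square), "cx", "cy" (the principal point, pixels), "dist" ([k1, k2, p1, p2, k3] as OpenCV has them; the pictures are not rectified), "rvec" (rotation vector, rad) and "tvec" (3), from world to camera coordinates, as OpenCV has them. Camera axes: x right, y down, z forward; pixel columns grow to the right and rows downward; lengths in mm; the calibration is good to about 2 mm. A picture is of the moment at which its call begins: read the wrist's pose just before it. get_calibration takes no time and is no camera call; for the wrist camera it gives the pose at the moment of the call.
- ctrl.close_job(): hands the job in; it is judged then, once.
Trained networks look in the newest picture that a camera, given by its name, has taken for a name from the list of things; names that differ only in an ending like _2 or _b are one class to them, and where a whole thing is asked for, a point or a joint stands for the part that bears it (a point fixed in the world has none). Each returns a list of dicts, best first, with "score" (0 to 1); they miss things now and then, are a little off and sometimes report something else, mostly with a low value. They report only what shows in the picture. A call takes as long as a camera call.
- ctrl.outline_of(name, camera): "pixels" (400x640 bool, what is visible of it) and "box" ([left, top, right, bottom] in pixels, round what is visible of it).
- ctrl.pinpoint(name, camera): "uv" ([column, row] in pixels: a listed point, or the origin of a listed thing).
The state is a dict: "t": time; "qpos": joint angles; "qvel": joint speeds; "joint_torque": joint torques, N m; "ee_pos": TCP position; "orientation": TCP orientation; "ft_force": force on the tool from outside, world axes, zero at the start; "moment": the same for the moment, N m; "width": finger opening in mm; "grasp_force": force on a finger pad.
Only numpy, scipy, OpenCV 4.12 (cv2) and the standard library are available. Lean on these libraries where they do the work, as an engineer would, in place of code of your own. Each camera call takes 0.05 s, during which the arm holds its last target. There are 200 camera calls.

## Working session

There is one attempt and no reset: what is moved stays moved. The work goes in short steps, Python scripts to look and compute and a tool call to move; the robot and the scene stay as the last step left them, time stands still between calls to the robot, and variables do not carry over. Pictures are saved under pics/ and viewed, at most 10 in all, crops included, and the job is handed in when it is done.

Besides the shell and the picture viewer there is one more tool, called after ">>>" as name(argument=value, ...) on one line, values as JSON. apply_moves: Moves the arm, as the interface text tells. Its arguments: {"type":"object","properties":{"targets":{"type":"array"},"gripper":{"type":"number"}},"required":["targets"]}

```bash
mkdir -p pics; ls
python3 - <<'E'
from workcell import ctrl
import cv2,numpy as np
o=ctrl.get_obs(); print({k:np.round(v,3) for k,v in o.items()}, ctrl.grip_point_offset)
ims=[]
for c in("scene","top"):
    im=ctrl.get_image(c); cv2.imwrite(f"pics/{c}0.png",im[:,:,::-1])
    k=ctrl.get_calibration(c); print(c,{a:np.round(b,3) for a,b in k.items()})
    for n in("stand","seat","pivot","handle","lug","rack","pipe","elbow","tee","cutter"):
        r=ctrl.pinpoint(n,c); print(n,[(np.round(d["uv"],1).tolist(),round(d["score"],2)) for d in r[:2]])
E
```

```text
pics
{'t': np.float64(0.0), 'qpos': array([-1.246,  0.424,  1.631, -0.   ,  1.089, -0.019]), 'qvel': array([ 0.   , -0.   ,  0.001,  0.   , -0.   , -0.001]), 'joint_torque': array([ 1.0000e-03, -5.4461e+01, -2.7367e+01,  6.4000e-02,  2.3000e-02,
       -0.0000e+00]), 'ee_pos': array([ 210.506, -587.896,  221.913]), 'orientation': array([-3.094, -0.537,  0.   ]), 'ft_force': array([0.34 , 0.339, 0.292]), 'moment': array([-0.027,  0.016, -0.011]), 'grasp_force': np.float64(0.0), 'width': np.float64(87.454)} 18.700000000000003
scene {'fov_y': np.float64(43.792), 'cx': np.float64(311.858), 'cy': np.float64(200.326), 'dist': array([-0.124,  0.   ,  0.   ,  0.   ,  0.   ]), 'rvec': array([ 1.576,  1.983, -0.792]), 'tvec': array([  69.981, -349.995, 1898.043])}
stand [([244.1, 197.1], 0.94)]
seat [([239.2, 175.7], 0.78)]
pivot [([197.3, 173.0], 0.64), ([445.3, 246.3], 0.57)]
handle [([213.1, 132.1], 0.94), ([276.0, 183.6], 0.52)]
lug [([275.5, 186.5], 0.77)]
rack [([341.2, 215.5], 0.85)]
pipe [([343.7, 182.1], 0.59)]
elbow [([333.6, 281.7], 0.65)]
tee [([222.9, 260.4], 0.96), ([213.7, 135.0], 0.2)]
cutter [([447.2, 246.8], 0.86)]
top {'fov_y': np.float64(47.894), 'cx': np.float64(319.236), 'cy': np.float64(201.449), 'dist': array([0.026, 0.   , 0.   , 0.   , 0.   ]), 'rvec': array([ 2.085, -2.137,  0.169]), 'tvec': array([  89.318,  605.964, 1420.702])}
stand [([393.7, 218.9], 0.58)]
seat [([394.3, 219.0], 0.55)]
pivot [([431.6, 192.8], 0.6)]
handle [([441.2, 252.8], 0.91), ([429.5, 190.9], 0.52)]
lug [([367.8, 238.0], 0.59)]
rack [([301.8, 222.8], 0.72)]
pipe [([299.4, 213.5], 0.61)]
elbow [([293.9, 155.9], 0.58), ([430.2, 190.4], 0.19)]
tee [([382.7, 153.4], 0.58)]
cutter [([208.9, 213.5], 0.69)]
```

```bash
cat > h.py <<'E'
from workcell import ctrl
import cv2,numpy as np
from scipy.optimize import least_squares
from scipy.spatial.transform import Rotation as R
def proj(P,k):
    f=200/np.tan(np.radians(k["fov_y"])/2)
    K=np.array([[f,0,k["cx"]],[0,f,k["cy"]],[0,0,1.]])
    return cv2.projectPoints(np.asarray(P,float).reshape(-1,1,3),np.array(k["rvec"],float),np.array(k["tvec"],float),K,np.array(k["dist"],float))[0][:,0]
def tri(obs,x0=(500,0,100)):  # obs: list of (k,uv)
    s=least_squares(lambda p:np.concatenate([proj(p,k)[0]-uv for k,uv in obs]),x0); return s.x,np.sqrt(2*s.cost)
def onz(k,uv,z):
    s=least_squares(lambda p:proj([p[0],p[1],z],k)[0]-uv,(500,0)); return s.x
E
python3 - <<'E'
from h import *
S,T=ctrl.get_calibration("scene"),ctrl.get_calibration("top")
P=dict(stand=((244.1,197.1),(393.7,218.9)),seat=((239.2,175.7),(394.3,219)),pivot=((197.3,173),(431.6,192.8)),pivotb=((197.3,173),(429.5,190.9)),handle=((213.1,132.1),(441.2,252.8)),lug=((275.5,186.5),(367.8,238)),rack=((341.2,215.5),(301.8,222.8)),pipe=((343.7,182.1),(299.4,213.5)),elbow=((333.6,281.7),(293.9,155.9)),tee=((222.9,260.4),(382.7,153.4)),cutter=((447.2,246.8),(208.9,213.5)))
for n,(a,b) in P.items(): x,e=tri([(S,a),(T,b)]); print(n,x.round(1),round(e,2))
E
python3 -c "
import cv2
a=cv2.imread('pics/scene0.png');b=cv2.imread('pics/top0.png')
cv2.imwrite('pics/a.png',cv2.resize(a[60:360,120:520],None,fx=2,fy=2,interpolation=2))
cv2.imwrite('pics/b.png',cv2.resize(b[60:360,120:520],None,fx=2,fy=2,interpolation=2))"
```

```text
stand [ 548.3 -167.1   19.6] 1.77
seat [ 539.2 -168.4   99.5] 2.96
pivot [ 608.1 -272.9  150.5] 0.27
pivotb [ 613.7 -267.7  156.2] 1.24
handle [ 425.4 -290.   155.7] 1.6
lug [486.8 -80.8  26.4] 0.58
rack [545.2 138.8   9.8] 1.2
pipe [553.1 137.4 155.7] 1.91
elbow [782.  162.7   2.4] 0.86
tee [ 782.5 -149.6    1.6] 0.65
cutter [5.872e+02 4.592e+02 4.000e-01] 2.13
```

View pics/a.png

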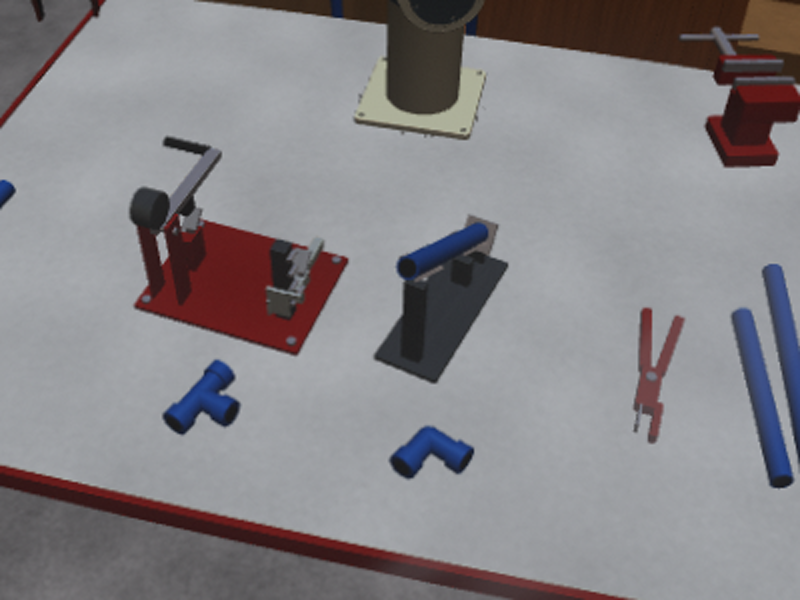

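View pics/b.png

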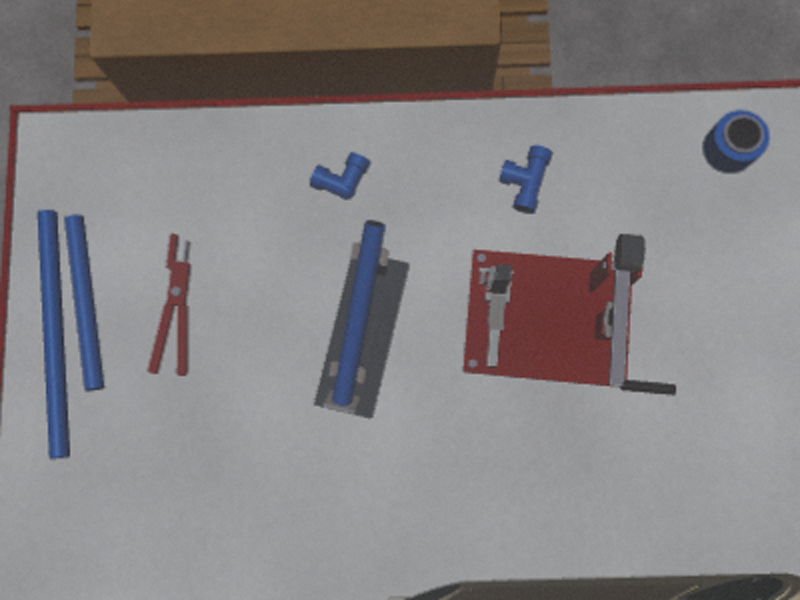

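The crops show the stand with its arm closed: scene handle bar near (213,132), rest lug near (275,187), rack pipe near (343,182). The network points agree with the pictures. Next I fit the stand and rack poses.

```bash
cat > fit.py <<'E'
from h import *
S,T=ctrl.get_calibration("scene"),ctrl.get_calibration("top")
def fit(pts,x0,loss="soft_l1"):
    def w(p,P): c,s=np.cos(p[2]),np.sin(p[2]); return [p[0]+c*P[0]-s*P[1],p[1]+s*P[0]+c*P[1],P[2]]
    f=lambda p:np.concatenate([proj(w(p,P),k)[0]-uv for P,k,uv in pts])
    s=least_squares(f,x0,x_scale=(10,10,.05),loss=loss); return s.x,f(s.x).reshape(-1,2).round(1)
E
python3 - <<'E'
from fit import *
pts=[((-95,135,10),T,(351.5,246.5)),((115,135,10),T,(356,185)),((-95,-135,10),T,(434,253)),
((-95,135,10),S,(293.5,190)),((115,135,10),S,(268.5,236.5)),((115,-135,10),S,(188.5,213)),
((0,0,105),T,(394.3,219)),((0,0,105),S,(239.2,175.7)),((75,-90,150),S,(197.3,173)),((75,-90,150),T,(431.6,192.8)),
((-105,-140,150),T,(441.2,252.8)),((-105,-140,150),S,(213.1,132.1)),((-62,90,38),T,(367.8,238)),((-62,90,38),S,(275.5,186.5))]
x,r=fit(pts,(545,-168,-.05)); print("stand",x.round(3)); print(r.tolist())
pts=[((0,0,0),T,(301.8,222.8)),((0,0,0),S,(341.2,215.5)),((0,0,140),T,(299.4,213.5)),((0,0,140),S,(343.7,182.1)),
]
# base plate corners 270x100 (crop/2+offset)
for P,uv in (((-135,50,10),(319,405)),((-135,-50,10),(372,417)),((135,-50,10),(409,263))): pts.append((P,T,(uv[0]/2+120,uv[1]/2+60)))
for P,uv in (((135,50,10),(436,381)),((135,-50,10),(376,356)),((-135,50,10),(508,264))): pts.append((P,S,(uv[0]/2+120,uv[1]/2+60)))
x,r=fit(pts,(548,138,-.2)); print("rack",x.round(3)); print(r.tolist())
o=ctrl.get_obs();print(R.from_rotvec(o["orientation"]).as_matrix().round(3))
E
```

```text
stand [ 5.43017e+02 -1.71850e+02 -1.11000e-01]
[[-0.4, -0.5], [-0.2, -0.4], [-0.8, 0.2], [0.1, -2.0], [-0.3, -0.9], [-2.5, -0.7], [3.3, -2.1], [0.4, -0.4], [1.3, 0.2], [-0.9, 0.2], [3.8, 0.5], [-1.2, 0.8], [-1.8, -1.6], [0.7, -1.4]]
rack [ 5.36664e+02  1.39232e+02 -2.41000e-01]
[[-0.8, 3.1], [-0.3, 0.2], [-1.5, 6.3], [0.0, 0.2], [-2.5, -0.7], [0.4, -0.2], [-0.5, -1.3], [-0.4, 0.1], [-1.9, 0.1], [-1.2, -1.0]]
[[ 0.941  0.337 -0.   ]
 [ 0.337 -0.941 -0.   ]
 [-0.     0.    -1.   ]]
```

>>> apply_moves(targets=[{"tx":0.025,"ty":0.035,"tz":0.005,"spin":8},{"tx":0.05,"ty":0.07,"tz":0.01,"spin":16},{"tx":0.08,"ty":0.11,"tz":0.015,"spin":24},{"tx":0.11,"ty":0.15,"tz":0.02,"spin":32},{"tx":0.14,"ty":0.19,"tz":0.025,"spin":40},{"tx":0.17,"ty":0.23,"tz":0.03,"spin":48},{"tx":0.2,"ty":0.265,"tz":0.035,"spin":56},{"tx":0.213,"ty":0.29,"tz":0.04,"spin":64}], gripper=-1)

```text
t: 1.9
ee_pos: [425.6, -296.2, 263.2]
orientation: [2.332, 2.104, 0.001]
ft_force: [-0.6, -0.2, -0.0]
width: 88.0
grasp_force: 0.0
```

```bash
cat > look.py <<'E'
from h import *
import sys,pickle
# look.py camera name... : store & print detections, wrist calibration at the moment
cam=sys.argv[1]; k=ctrl.get_calibration(cam); o=ctrl.get_obs(); im=ctrl.get_image(cam)
cv2.imwrite(f"pics/{cam}_{o['t']:.2f}.png",im[:,:,::-1]); print(round(o['t'],2),o['ee_pos'].round(1),R.from_rotvec(o['orientation']).as_matrix()[:,0].round(3))
for n in sys.argv[2:]:
    for d in ctrl.pinpoint(n,cam)[:2]:
        print(n,np.round(d["uv"],1).tolist(),round(d["score"],2),[(z,onz(k,d["uv"],z).round(1).tolist()) for z in (0,10,38,105,140,150,330)])
E
python3 look.py wrist handle pivot seat lug stand
```

```text
1.9 [ 425.6 -296.2  263.2] [ 0.102  0.995 -0.   ]
handle [318.5, 193.1] 0.92 [(0, [416.0, -335.8]), (10, [416.5, -333.3]), (38, [417.6, -326.1]), (105, [420.3, -308.9]), (140, [421.7, -299.9]), (150, [422.2, -297.3]), (330, [429.5, -251.0])]
pivot [535.2, 140.8] 0.89 [(0, [699.6, -295.7]), (10, [693.3, -294.1]), (38, [675.8, -289.5]), (105, [633.8, -278.6]), (140, [611.9, -272.9]), (150, [605.6, -271.3]), (330, [492.9, -242.0])]
seat [441.6, 30.9] 0.92 [(0, [581.6, -154.3]), (10, [578.1, -156.0]), (38, [568.3, -160.8]), (105, [545.0, -172.2]), (140, [532.8, -178.1]), (150, [529.3, -179.8]), (330, [466.5, -210.4])]
stand [410.5, 53.3] 0.68 [(0, [544.4, -175.0]), (10, [541.7, -176.2]), (38, [534.4, -179.6]), (105, [516.9, -187.7]), (140, [507.8, -192.0]), (150, [505.2, -193.2]), (330, [458.2, -215.0])]
```

>>> apply_moves(targets=[{"tx":-0.003,"ty":-0.004,"tz":-0.03,"spin":0},{"tx":-0.003,"ty":-0.004,"tz":-0.06,"spin":0},{"tx":-0.003,"ty":-0.004,"tz":-0.09,"spin":0},{"tx":-0.003,"ty":-0.004,"tz":-0.11,"spin":0},{"tx":-0.003,"ty":-0.004,"tz":-0.125,"spin":0},{"tx":-0.003,"ty":-0.004,"tz":-0.132,"spin":0},{"tx":-0.003,"ty":-0.004,"tz":-0.132,"spin":0},{"tx":-0.003,"ty":-0.004,"tz":-0.132,"spin":0}])

```text
t: 3.0
ee_pos: [420.7, -303.2, 131.1]
orientation: [2.341, 2.094, 0.0]
ft_force: [-0.5, 0.1, 0.0]
width: 87.9
grasp_force: 0.0
```

>>> apply_moves(targets=[{"tx":0,"ty":0,"tz":0,"spin":0},{"tx":0,"ty":0,"tz":0,"spin":0},{"tx":0,"ty":0,"tz":0,"spin":0},{"tx":0,"ty":0,"tz":0,"spin":0},{"tx":0,"ty":0,"tz":0,"spin":0},{"tx":0,"ty":0,"tz":0,"spin":0},{"tx":0,"ty":0,"tz":0,"spin":0},{"tx":0,"ty":0,"tz":0,"spin":0}], gripper=1)

```text
t: 3.8
ee_pos: [420.7, -302.4, 130.6]
orientation: [-2.34, -2.096, -0.0]
ft_force: [-0.8, -0.1, -0.7]
width: 27.5
grasp_force: 0.0
```

>>> apply_moves(targets=[{"tx":0,"ty":0,"tz":0,"spin":0},{"tx":0,"ty":0,"tz":0,"spin":0},{"tx":0,"ty":0,"tz":0,"spin":0},{"tx":0,"ty":0,"tz":0.004,"spin":0},{"tx":0.0005,"ty":0,"tz":0.012,"spin":0},{"tx":0.001,"ty":0,"tz":0.02,"spin":0},{"tx":0.0026,"ty":-0.0003,"tz":0.0305,"spin":0},{"tx":0.0055,"ty":-0.0006,"tz":0.0445,"spin":0}], gripper=1)

```text
t: 4.6
ee_pos: [428.3, -303.4, 175.4]
orientation: [2.338, 2.093, 0.004]
ft_force: [13.1, -0.2, -7.2]
width: 15.3
grasp_force: 30.0
```

Run:
```python
import numpy as np
# arc rows relative to theta0
def arc(t0,ths):
    for t in ths:
        r=180*(np.cos(t0)-np.cos(t)); print(round(t,3),(np.array([.9938*r,-.1108*r,180*(np.sin(t)-np.sin(t0))])/1000).round(4).tolist())
arc(.25,np.linspace(.25,.95,9)[1:]);print();arc(.95,.95+np.array([.08,.16,.24,.32,.40,.46,.5,.52]))
from workcell import ctrl
o=ctrl.get_obs();print(o["t"],o["ee_pos"],o["width"],o["grasp_force"],o["ft_force"])
```

```text
0.338 [0.0045, -0.0005, 0.0151]
0.425 [0.0104, -0.0012, 0.0297]
0.512 [0.0174, -0.0019, 0.0437]
0.6 [0.0257, -0.0029, 0.0571]
0.688 [0.0351, -0.0039, 0.0697]
0.775 [0.0455, -0.0051, 0.0814]
0.862 [0.057, -0.0063, 0.0922]
0.95 [0.0693, -0.0077, 0.1019]

1.03 [0.012, -0.0013, 0.0079]
1.11 [0.0245, -0.0027, 0.0148]
1.19 [0.0376, -0.0042, 0.0207]
1.27 [0.0511, -0.0057, 0.0255]
1.35 [0.0649, -0.0072, 0.0292]
1.41 [0.0754, -0.0084, 0.0313]
1.45 [0.0825, -0.0092, 0.0323]
1.47 [0.0861, -0.0096, 0.0327]
4.6 [ 428.3017803  -303.35189591  175.44878416] 15.26968415022741 29.97825175523758 [13.08185105 -0.22497465 -7.20815628]
```

>>> apply_moves(targets=[{"tx":0.006,"ty":-0.0005,"tz":0.015,"spin":0},{"tx":0.0125,"ty":-0.001,"tz":0.0297,"spin":0},{"tx":0.0195,"ty":-0.002,"tz":0.0437,"spin":0},{"tx":0.0275,"ty":-0.003,"tz":0.057,"spin":0},{"tx":0.037,"ty":-0.004,"tz":0.0697,"spin":0},{"tx":0.0475,"ty":-0.005,"tz":0.0814,"spin":0},{"tx":0.059,"ty":-0.006,"tz":0.0922,"spin":0},{"tx":0.071,"ty":-0.0075,"tz":0.102,"spin":0}], gripper=1)

```text
t: 5.4
ee_pos: [495.1, -311.3, 278.2]
orientation: [-2.339, -2.094, 0.007]
ft_force: [-8.8, -3.6, 6.1]
width: 15.2
grasp_force: 30.0
```

>>> apply_moves(targets=[{"tx":0.012,"ty":-0.0013,"tz":0.008,"spin":0},{"tx":0.0245,"ty":-0.0027,"tz":0.0148,"spin":0},{"tx":0.0375,"ty":-0.004,"tz":0.0207,"spin":0},{"tx":0.051,"ty":-0.0057,"tz":0.0255,"spin":0},{"tx":0.065,"ty":-0.007,"tz":0.0292,"spin":0},{"tx":0.0755,"ty":-0.0084,"tz":0.031,"spin":0},{"tx":0.0825,"ty":-0.009,"tz":0.032,"spin":0},{"tx":0.085,"ty":-0.0095,"tz":0.032,"spin":0}], gripper=1)

```text
t: 6.2
ee_pos: [582.5, -321.4, 309.6]
orientation: [2.339, 2.094, -0.003]
ft_force: [-1.5, -4.2, 5.1]
width: 15.5
grasp_force: 30.0
```

>>> apply_moves(targets=[{"tx":0,"ty":0,"tz":0,"spin":0},{"tx":0,"ty":0,"tz":0,"spin":0},{"tx":0,"ty":0,"tz":0,"spin":0},{"tx":0,"ty":0,"tz":0,"spin":0},{"tx":0,"ty":0,"tz":0,"spin":0},{"tx":0,"ty":0,"tz":0,"spin":0},{"tx":0,"ty":0,"tz":0.01,"spin":0},{"tx":0,"ty":0,"tz":0.03,"spin":0}], gripper=-1)

```text
t: 7.0
ee_pos: [581.4, -319.6, 338.4]
orientation: [-2.338, -2.094, 0.002]
ft_force: [0.5, -0.2, 0.5]
width: 75.8
grasp_force: 0.0
```

>>> apply_moves(targets=[{"tx":0,"ty":0,"tz":0.03,"spin":0},{"tx":-0.01,"ty":0.01,"tz":0.05,"spin":0},{"tx":-0.04,"ty":0.03,"tz":0.06,"spin":8},{"tx":-0.08,"ty":0.05,"tz":0.05,"spin":16},{"tx":-0.11,"ty":0.085,"tz":0.04,"spin":24},{"tx":-0.12,"ty":0.12,"tz":0.01,"spin":32},{"tx":-0.12,"ty":0.155,"tz":-0.03,"spin":40},{"tx":-0.12,"ty":0.19,"tz":-0.06,"spin":48}])

```text
t: 7.8
ee_pos: [461.8, -129.2, 279.3]
orientation: [1.278, 2.867, 0.0]
ft_force: [0.8, 0.7, -0.3]
width: 88.0
grasp_force: 0.0
```

```bash
python3 look.py scene handle; python3 look.py wrist lug seat; python3 -c "
from fit import *
x,e=tri([(T,(0,0))]) if 0 else (0,0)
c,s=np.cos(.111),-np.sin(.111)
for y in(90,):print([543+c*-62-s*y,-172.3+s*-62+c*y])
print(proj([[543+c*62-s*-140,-172+s*62+c*-140,330]],S))"
```

```text
7.8 [ 461.8 -129.2  279.3] [-0.669  0.744 -0.002]
handle [173.6, 116.7] 0.82 [(0, [186.3, -564.1]), (10, [198.6, -556.7]), (38, [233.1, -536.0]), (105, [315.7, -486.3]), (140, [358.9, -460.4]), (150, [371.2, -453.0]), (330, [593.1, -319.7])]
7.9 [ 459.3 -126.3  276.1] [-0.67   0.742  0.006]
lug [368.2, 152.6] 0.73 [(0, [494.1, -77.1]), (10, [492.3, -77.1]), (38, [487.2, -76.9]), (105, [474.8, -76.6]), (140, [468.4, -76.4]), (150, [466.6, -76.4]), (330, [433.5, -75.5])]
seat [352.3, 257.3] 0.62 [(0, [582.6, -202.0]), (10, [578.8, -199.1]), (38, [568.0, -191.0]), (105, [542.2, -171.6]), (140, [528.7, -161.4]), (150, [524.8, -158.5]), (330, [455.4, -106.4])]
seat [519.8, 51.1] 0.44 [(0, [545.9, 137.4]), (10, [542.9, 132.6]), (38, [534.4, 119.0]), (105, [514.2, 86.6]), (140, [503.6, 69.6]), (150, [500.6, 64.8]), (330, [446.3, -22.4])]
[np.float64(491.3510571620682), np.float64(-75.98599944076642)]
[[174.79073919 115.91148104]]
```

>>> apply_moves(targets=[{"tx":0.01,"ty":0.02,"tz":-0.03,"spin":8.5},{"tx":0.02,"ty":0.04,"tz":-0.06,"spin":17},{"tx":0.027,"ty":0.0535,"tz":-0.1,"spin":25.5},{"tx":0.027,"ty":0.0535,"tz":-0.14,"spin":34},{"tx":0.027,"ty":0.0535,"tz":-0.18,"spin":42},{"tx":0.027,"ty":0.0535,"tz":-0.22,"spin":42},{"tx":0.027,"ty":0.0535,"tz":-0.248,"spin":42},{"tx":0.027,"ty":0.0535,"tz":-0.259,"spin":42}])

```text
t: 8.85
ee_pos: [489.7, -77.7, 18.7]
orientation: [-0.176, -3.136, 0.0]
ft_force: [-0.1, 0.3, -0.2]
width: 87.7
grasp_force: 0.0
```

>>> apply_moves(targets=[{"tx":0,"ty":0,"tz":0,"spin":0},{"tx":0,"ty":0,"tz":0,"spin":0},{"tx":0,"ty":0,"tz":0,"spin":0},{"tx":0,"ty":0,"tz":0,"spin":0},{"tx":0,"ty":0,"tz":0,"spin":0},{"tx":0,"ty":0,"tz":0,"spin":0},{"tx":0,"ty":0,"tz":0,"spin":0},{"tx":0,"ty":0,"tz":0,"spin":0}], gripper=1)

```text
t: 9.65
ee_pos: [489.2, -76.5, 20.3]
orientation: [0.173, 3.137, -0.0]
ft_force: [0.3, -0.2, -0.1]
width: 27.5
grasp_force: 0.0
```

>>> apply_moves(targets=[{"tx":0,"ty":0,"tz":0,"spin":0},{"tx":0,"ty":0,"tz":0,"spin":0},{"tx":0,"ty":0,"tz":0,"spin":0},{"tx":0,"ty":0,"tz":0,"spin":0},{"tx":0,"ty":0,"tz":0,"spin":0},{"tx":0,"ty":0,"tz":0,"spin":0},{"tx":0,"ty":0,"tz":0.003,"spin":0},{"tx":0,"ty":0,"tz":0.006,"spin":0}], gripper=1)

```text
t: 10.45
ee_pos: [489.2, -75.3, 25.9]
orientation: [-0.175, -3.136, -0.002]
ft_force: [2.4, 8.9, -3.1]
width: 15.7
grasp_force: 30.0
```

>>> apply_moves(targets=[{"tx":0,"ty":0.001,"tz":0.008,"spin":0},{"tx":0,"ty":0.001,"tz":0.016,"spin":0},{"tx":0,"ty":0.001,"tz":0.024,"spin":0},{"tx":0,"ty":0.001,"tz":0.029,"spin":0},{"tx":0,"ty":0.001,"tz":0.032,"spin":0},{"tx":0,"ty":0.001,"tz":0.032,"spin":0},{"tx":0,"ty":0.001,"tz":0.032,"spin":0},{"tx":0,"ty":0.001,"tz":0.032,"spin":0}], gripper=1)

```text
t: 11.25
ee_pos: [489.2, -75.3, 58.5]
orientation: [0.173, 3.137, 0.001]
ft_force: [1.6, 4.9, -3.5]
width: 15.8
grasp_force: 30.0
```

>>> apply_moves(targets=[{"tx":0,"ty":0,"tz":-0.002,"spin":0},{"tx":0,"ty":0,"tz":-0.004,"spin":0},{"tx":0,"ty":0,"tz":-0.006,"spin":0},{"tx":0,"ty":0,"tz":-0.008,"spin":0},{"tx":0,"ty":0,"tz":-0.009,"spin":0},{"tx":0,"ty":0,"tz":-0.009,"spin":0},{"tx":0,"ty":0,"tz":-0.009,"spin":0},{"tx":0,"ty":0,"tz":-0.009,"spin":0}], gripper=1)

```text
t: 12.05
ee_pos: [489.2, -75.3, 49.6]
orientation: [0.173, 3.137, 0.001]
ft_force: [0.9, 5.5, -0.4]
width: 15.9
grasp_force: 30.0
```

>>> apply_moves(targets=[{"tx":0,"ty":0,"tz":0,"spin":0},{"tx":0,"ty":0,"tz":0,"spin":0},{"tx":0,"ty":0,"tz":0,"spin":0},{"tx":0,"ty":0,"tz":0,"spin":0},{"tx":0,"ty":0,"tz":0,"spin":0},{"tx":0,"ty":0,"tz":0.03,"spin":0},{"tx":0,"ty":0,"tz":0.07,"spin":0},{"tx":0,"ty":0,"tz":0.12,"spin":0}], gripper=-1)

```text
t: 12.85
ee_pos: [487.8, -75.3, 169.2]
orientation: [-0.172, -3.133, -0.001]
ft_force: [1.3, 0.3, 0.1]
width: 76.7
grasp_force: 0.0
```

>>> apply_moves(targets=[{"tx":0,"ty":0,"tz":0.045,"spin":0},{"tx":0,"ty":0.02,"tz":0.085,"spin":-4},{"tx":0,"ty":0.05,"tz":0.12,"spin":-8},{"tx":0,"ty":0.09,"tz":0.14,"spin":-8},{"tx":0,"ty":0.13,"tz":0.15,"spin":-8},{"tx":0,"ty":0.17,"tz":0.15,"spin":-8},{"tx":0,"ty":0.2,"tz":0.15,"spin":-8},{"tx":0,"ty":0.21,"tz":0.15,"spin":-8}])

```text
t: 13.65
ee_pos: [488.8, 136.7, 319.2]
orientation: [0.387, 3.118, 0.0]
ft_force: [0.0, -0.4, -0.2]
width: 88.1
grasp_force: 0.0
```

```bash
python3 look.py scene lug handle
python3 - <<'E'
from fit import *
import pickle
out={}
for c in("wrist","top","scene"):
    k=ctrl.get_calibration(c); o=ctrl.get_obs(); im=ctrl.get_image(c)
    cv2.imwrite(f"pics/{c}_p.png",im[:,:,::-1])
    r=ctrl.outline_of("pipe",c); r=r[0] if r else None
    m=r["pixels"].astype(np.uint8) if r else None
    print(c,o["t"],o["ee_pos"].round(1), r and (r["score"],r["box"]), [(d["uv"],d["score"]) for d in ctrl.pinpoint("pipe",c)[:2]],[(d["uv"],d["score"]) for d in ctrl.pinpoint("rack",c)[:2]])
    out[c]=(k,m)
pickle.dump(out,open("pipe.pkl","wb"))
S=out["scene"][0]
c,s=np.cos(.111),-np.sin(.111)
w=lambda x,y,z:[543+c*x-s*y,-172.3+s*x+c*y,z]
print(proj([w(-62,90,38),w(-62,90,68)],S))
E
```

```text
13.65 [488.8 136.7 319.2] [-0.97   0.244 -0.   ]
lug [275.3, 179.3] 0.72 [(0, [428.3, -97.5]), (10, [438.5, -94.3]), (38, [466.9, -85.3]), (105, [534.9, -63.8]), (140, [570.4, -52.5]), (150, [580.6, -49.3]), (330, [763.3, 8.5])]
lug [176.5, 116.3] 0.25 [(0, [181.5, -554.3]), (10, [193.8, -547.0]), (38, [228.5, -526.5]), (105, [311.4, -477.5]), (140, [354.7, -451.9]), (150, [367.0, -444.5]), (330, [589.7, -312.8])]
handle [173.5, 115.4] 0.72 [(0, [178.7, -567.9]), (10, [191.1, -560.5]), (38, [225.8, -539.7]), (105, [308.8, -489.8]), (140, [352.2, -463.8]), (150, [364.6, -456.3]), (330, [587.7, -322.4])]
wrist 13.8 [489.  134.3 318.9] (0.63, [323.4, 94.4, 355.6, 372.9]) [([338.9, 223.2], 0.76)] [([335.8, 192.5], 0.7)]
top 14.0 [489.2 133.3 319.1] (0.75, [287.3, 169.8, 312.6, 257.7]) [] [([302.3, 221.5], 0.57)]
scene 14.2 [489.3 133.8 319.2] (0.66, [318.6, 172.0, 362.7, 198.0]) [([343.0, 183.0], 0.8)] [([340.1, 217.2], 0.68), ([243.9, 202.0], 0.35)]
[[276.05556587 185.0279952 ]
 [275.7166145  177.97852644]]
```

```bash
cat > pf.py <<'E'
from h import *
import pickle
from scipy.optimize import minimize
def cyl(p):
    x,y,z,yaw,tilt=p; a=np.array([np.cos(yaw)*np.cos(tilt),np.sin(yaw)*np.cos(tilt),np.sin(tilt)])
    n=np.array([-np.sin(yaw),np.cos(yaw),0]); b=np.cross(a,n); t=np.linspace(0,2*np.pi,24,endpoint=False)
    ring=16*(np.cos(t)[:,None]*n+np.sin(t)[:,None]*b)
    return np.vstack([np.array([x,y,z])+s*a+ring for s in(-150,150)])
def ren(p,k):
    h=cv2.convexHull(proj(cyl(p),k).astype(np.float32)); im=np.zeros((1600,2560),np.uint8)
    cv2.fillConvexPoly(im,np.round((h+.5)*4*16-8).astype(int),255,shift=4)
    return cv2.resize(im,(640,400),interpolation=cv2.INTER_AREA)/255.
def fitpipe(views,p0,free):
    sc=np.array([4,4,4,.03,.03])[free]
    def full(q): p=np.array(p0,float); p[free]+=q*sc; return p
    def cost(q):
        c=0
        for k,m in views: r=ren(full(q),k); c+=1-np.minimum(r,m).sum()/np.maximum(r,m).sum()
        return c
    n=len(free); s=minimize(cost,np.zeros(n),method="Nelder-Mead",options=dict(maxiter=400,initial_simplex=np.vstack([np.zeros(n),np.eye(n)])))
    return full(s.x),s.fun
E
python3 - <<'E'
from pf import *
d=pickle.load(open("pipe.pkl","rb")); p0=[548,139,140,-.24,np.pi/6]
for v in(("wrist",),("top",),("wrist","scene"),("wrist","scene","top")):
    p,c=fitpipe([d[n] for n in v],p0,[0,1,3]); print(v,p.round(3),round(c,3))
p,c=fitpipe([d[n] for n in("wrist","scene","top")],p0,[0,1,2,3,4]); print("all",p.round(3),round(c,3))
im=cv2.imread("pics/wrist_p.png"); k,m=d["wrist"]
cs,_=cv2.findContours((ren(p,k)>.5).astype(np.uint8),0,1); cv2.drawContours(im,cs,-1,(0,255,0),1)
cs,_=cv2.findContours(m,0,1); cv2.drawContours(im,cs,-1,(0,0,255),1); cv2.imwrite("pics/w1.png",im)
E
```

```text
('wrist',) [ 5.42560e+02  1.36478e+02  1.40000e+02 -2.60000e-01  5.24000e-01] 0.19
('top',) [ 5.51570e+02  1.34645e+02  1.40000e+02 -2.57000e-01  5.24000e-01] 0.711
('wrist', 'scene') [ 5.44844e+02  1.36108e+02  1.40000e+02 -2.59000e-01  5.24000e-01] 0.275
('wrist', 'scene', 'top') [ 5.44848e+02  1.36131e+02  1.40000e+02 -2.58000e-01  5.24000e-01] 0.986
all [ 5.42382e+02  1.36753e+02  1.37767e+02 -2.59000e-01  5.33000e-01] 0.962
```

View pics/w1.png

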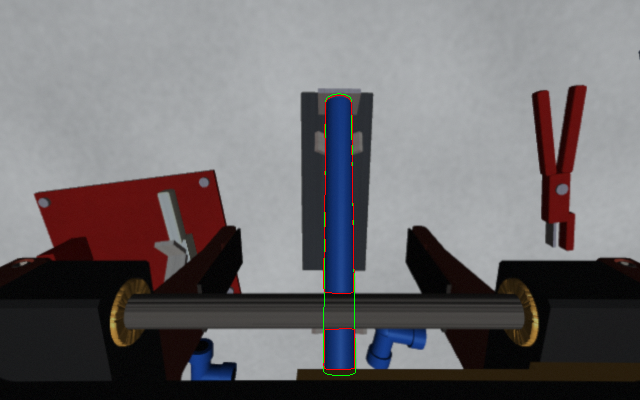

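>>> apply_moves(targets=[{"tx":0.025,"ty":0.001,"tz":-0.01,"spin":-0.5},{"tx":0.05,"ty":0.002,"tz":-0.03,"spin":-0.5},{"tx":0.054,"ty":0.002,"tz":-0.07,"spin":-0.5},{"tx":0.054,"ty":0.002,"tz":-0.11,"spin":-0.5},{"tx":0.054,"ty":0.002,"tz":-0.15,"spin":-0.5},{"tx":0.054,"ty":0.002,"tz":-0.18,"spin":-0.5},{"tx":0.054,"ty":0.002,"tz":-0.194,"spin":-0.5},{"tx":0.054,"ty":0.002,"tz":-0.198,"spin":-0.5}])

```text
t: 15.2
ee_pos: [542.5, 136.4, 119.8]
orientation: [-0.404, -3.113, 0.001]
ft_force: [-1.0, 0.6, 0.3]
width: 87.6
grasp_force: 0.0
```

>>> apply_moves(targets=[{"tx":0,"ty":0,"tz":0,"spin":0},{"tx":0,"ty":0,"tz":0,"spin":0},{"tx":0,"ty":0,"tz":0,"spin":0},{"tx":0,"ty":0,"tz":0,"spin":0},{"tx":0,"ty":0,"tz":0,"spin":0},{"tx":0,"ty":0,"tz":0,"spin":0},{"tx":0,"ty":0,"tz":0,"spin":0},{"tx":0,"ty":0,"tz":0,"spin":0}], gripper=1)

```text
t: 16.0
ee_pos: [543.4, 137.2, 121.4]
orientation: [0.405, 3.115, 0.002]
ft_force: [-0.2, 4.3, 1.3]
width: 31.4
grasp_force: 30.0
```

>>> apply_moves(targets=[{"tx":0,"ty":0,"tz":0,"spin":0},{"tx":0,"ty":0,"tz":0,"spin":0},{"tx":0,"ty":0,"tz":0.005,"spin":0},{"tx":0,"ty":0,"tz":0.02,"spin":0},{"tx":0,"ty":0,"tz":0.04,"spin":0},{"tx":0,"ty":0,"tz":0.06,"spin":0},{"tx":0,"ty":0,"tz":0.08,"spin":0},{"tx":0,"ty":0,"tz":0.1,"spin":0}], gripper=1)

```text
t: 16.8
ee_pos: [542.7, 136.0, 221.8]
orientation: [-0.405, -3.115, 0.002]
ft_force: [0.4, 0.0, -2.2]
width: 31.6
grasp_force: 30.0
```

>>> apply_moves(targets=[{"tx":0,"ty":-0.005,"tz":0.02,"spin":-5},{"tx":0,"ty":-0.02,"tz":0.04,"spin":-13},{"tx":0,"ty":-0.035,"tz":0.045,"spin":-21},{"tx":0,"ty":-0.05,"tz":0.045,"spin":-29},{"tx":0,"ty":-0.065,"tz":0.045,"spin":-37},{"tx":0,"ty":-0.08,"tz":0.045,"spin":-45},{"tx":0,"ty":-0.095,"tz":0.045,"spin":-53},{"tx":0,"ty":-0.11,"tz":0.045,"spin":-61}], gripper=1)

```text
t: 17.6
ee_pos: [542.6, 25.5, 266.0]
orientation: [-1.937, -2.473, 0.002]
ft_force: [-0.3, -0.1, -2.2]
width: 31.4
grasp_force: 30.0
```

>>> apply_moves(targets=[{"tx":0,"ty":-0.01,"tz":0,"spin":-8},{"tx":-0.002,"ty":-0.03,"tz":0,"spin":-16},{"tx":-0.004,"ty":-0.06,"tz":0,"spin":-20.6},{"tx":-0.005,"ty":-0.09,"tz":0,"spin":-20.6},{"tx":-0.005,"ty":-0.12,"tz":0,"spin":-20.6},{"tx":-0.005,"ty":-0.15,"tz":0,"spin":-20.6},{"tx":-0.005,"ty":-0.18,"tz":0,"spin":-20.6},{"tx":-0.005,"ty":-0.197,"tz":0,"spin":-20.6}], gripper=1)

```text
t: 18.4
ee_pos: [537.6, -172.6, 266.0]
orientation: [-2.343, -2.092, 0.002]
ft_force: [-0.3, -0.5, -3.0]
width: 31.5
grasp_force: 30.0
```

```bash
cat > both.py <<'E'
import sys,cv2
from h import *
a=[ctrl.get_image(c)[:,:,::-1] for c in("scene","top")]
a=[cv2.resize(a[0][80:260,130:370],(800,600),interpolation=2),cv2.resize(a[1][120:300,300:540],(800,600),interpolation=2)]
cv2.imwrite(sys.argv[1],cv2.resize(np.hstack(a),(800,300),interpolation=cv2.INTER_AREA))
E
python3 both.py pics/c1.png; python3 look.py wrist seat pipe
```

```text
18.5 [ 537.8 -172.3  266. ] [ 0.114  0.993 -0.   ]
pipe [321.4, 262.7] 0.59 [(0, [519.1, -315.1]), (10, [519.7, -310.1]), (38, [521.5, -296.2]), (105, [525.8, -263.0]), (140, [528.1, -245.6]), (150, [528.7, -240.7]), (330, [540.3, -151.4])]
```

View pics/c1.png

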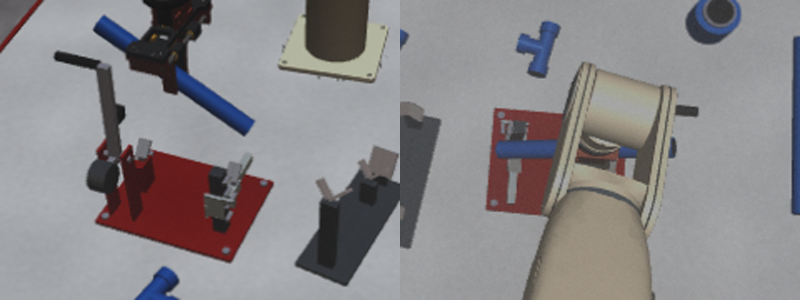

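>>> apply_moves(targets=[{"tx":0.002,"ty":-0.001,"tz":-0.03,"spin":0},{"tx":0.005,"ty":-0.0015,"tz":-0.06,"spin":0},{"tx":0.005,"ty":-0.0015,"tz":-0.085,"spin":0},{"tx":0.005,"ty":-0.0015,"tz":-0.105,"spin":0},{"tx":0.005,"ty":-0.0015,"tz":-0.115,"spin":0},{"tx":0.005,"ty":-0.0015,"tz":-0.12,"spin":0},{"tx":0.005,"ty":-0.0015,"tz":-0.125,"spin":0},{"tx":0.005,"ty":-0.0015,"tz":-0.13,"spin":0}], gripper=1)

```text
t: 19.45
ee_pos: [544.3, -172.2, 137.2]
orientation: [2.34, 2.093, 0.002]
ft_force: [-0.0, -1.2, 2.0]
width: 31.5
grasp_force: 30.0
```

>>> apply_moves(targets=[{"tx":0,"ty":0,"tz":-0.004,"spin":0},{"tx":0,"ty":0,"tz":-0.008,"spin":0},{"tx":0,"ty":0,"tz":-0.012,"spin":0},{"tx":0,"ty":0,"tz":-0.016,"spin":0},{"tx":0,"ty":0,"tz":-0.02,"spin":0},{"tx":0,"ty":0,"tz":-0.024,"spin":0},{"tx":0,"ty":0,"tz":-0.028,"spin":0},{"tx":0,"ty":0,"tz":-0.032,"spin":0}], gripper=1)

```text
t: 20.25
ee_pos: [543.3, -172.1, 103.8]
orientation: [2.342, 2.094, 0.0]
ft_force: [1.2, -3.1, 0.9]
width: 31.2
grasp_force: 30.0
```

```bash
python3 both.py pics/c2.png
```

```text
(no output)
```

View pics/c2.png

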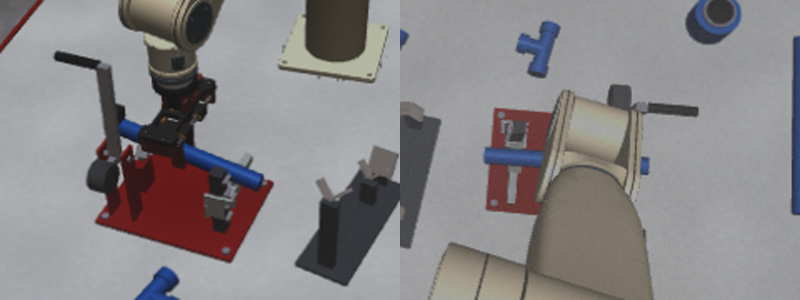

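The pipe's low end lies in the rest's V and the pipe is turning level in the grip. I keep lowering it.

>>> apply_moves(targets=[{"tx":0,"ty":0,"tz":-0.003,"spin":0},{"tx":0,"ty":0,"tz":-0.006,"spin":0},{"tx":0,"ty":0,"tz":-0.009,"spin":0},{"tx":0,"ty":0,"tz":-0.012,"spin":0},{"tx":0,"ty":0,"tz":-0.015,"spin":0},{"tx":0,"ty":0,"tz":-0.017,"spin":0},{"tx":0,"ty":0,"tz":-0.0175,"spin":0},{"tx":0,"ty":0,"tz":-0.0175,"spin":0}], gripper=1)

```text
t: 21.15
ee_pos: [543.1, -172.0, 86.6]
orientation: [-2.342, -2.094, 0.0]
ft_force: [0.4, -2.7, 1.1]
width: 31.5
grasp_force: 30.0
```

```bash
cat > chk.py <<'E'
from pf import *
st=[543,-172.3,-.111]
v=[]
for c in("scene","top"):
    k=ctrl.get_calibration(c); ctrl.get_image(c); r=ctrl.outline_of("pipe",c)
    if r: v.append((k,r[0]["pixels"].astype(np.uint8))); print(c,r[0]["score"],r[0]["box"])
k,m=v[0]
p0=[543,-172.3,105,st[2]+np.pi/2,0]
for vv,f in((v[:1],[1,2,4]),(v,[0,1,2,4])):
    p,c=fitpipe(vv,p0,f); print(p.round(3),round(c,3))
for n in ("lug","handle"): print(n,[(np.round(d["uv"],1),round(d["score"],2)) for d in (ctrl.get_image("scene") is not None and ctrl.pinpoint(n,"scene"))[:1]])
E
python3 chk.py
```

```text
scene 0.88 [203.7, 161.5, 285.4, 193.5]
top 0.85 [352.4, 206.9, 448.6, 226.8]
[ 5.43000e+02 -1.67629e+02  1.05546e+02  1.46000e+00 -2.80000e-02] 0.526
[ 5.43579e+02 -1.69867e+02  1.06186e+02  1.46000e+00 -2.10000e-02] 1.209
lug [(array([274.5, 177.7]), 0.84)]
handle [(array([176.7, 115.9]), 0.96)]
```

>>> apply_moves(targets=[{"tx":0,"ty":0,"tz":-0.0005,"spin":0},{"tx":0,"ty":0,"tz":-0.001,"spin":0},{"tx":0,"ty":0,"tz":-0.0015,"spin":0},{"tx":0,"ty":0,"tz":-0.002,"spin":0},{"tx":0,"ty":0,"tz":-0.002,"spin":0},{"tx":0,"ty":0,"tz":-0.002,"spin":0},{"tx":0,"ty":0,"tz":-0.002,"spin":0},{"tx":0,"ty":0,"tz":-0.002,"spin":0}], gripper=1)

```text
t: 22.35
ee_pos: [543.6, -172.1, 85.5]
orientation: [2.341, 2.094, 0.001]
ft_force: [-0.7, -1.5, 8.1]
width: 31.2
grasp_force: 30.0
```

>>> apply_moves(targets=[{"tx":0,"ty":0,"tz":0,"spin":0},{"tx":0,"ty":0,"tz":0,"spin":0},{"tx":0,"ty":0,"tz":0,"spin":0},{"tx":0,"ty":0,"tz":0,"spin":0},{"tx":0,"ty":0,"tz":0,"spin":0},{"tx":0,"ty":0,"tz":0.02,"spin":0},{"tx":0,"ty":0,"tz":0.05,"spin":0},{"tx":0,"ty":0,"tz":0.095,"spin":0}], gripper=-1)

```text
t: 23.15
ee_pos: [541.5, -171.4, 178.6]
orientation: [-2.339, -2.091, 0.004]
ft_force: [0.9, 0.0, 0.3]
width: 87.6
grasp_force: 0.0
```

>>> apply_moves(targets=[{"tx":0,"ty":0,"tz":0.04,"spin":0},{"tx":0,"ty":0,"tz":0.08,"spin":0},{"tx":0,"ty":0,"tz":0.12,"spin":0},{"tx":0,"ty":0,"tz":0.16,"spin":0},{"tx":0,"ty":0,"tz":0.19,"spin":0},{"tx":0,"ty":0,"tz":0.2,"spin":0},{"tx":0,"ty":0,"tz":0.2,"spin":0},{"tx":0,"ty":0,"tz":0.2,"spin":0}])

```text
t: 23.95
ee_pos: [542.4, -171.7, 377.8]
orientation: [-2.34, -2.092, 0.002]
ft_force: [-0.2, 0.3, -1.1]
width: 88.1
grasp_force: 0.0
```

```bash
python3 chk.py; python3 both.py pics/c3.png; python3 look.py top handle; python3 look.py wrist handle; python3 look.py scene handle pivot
```

```text
scene 0.83 [203.4, 162.0, 288.7, 193.1]
top 0.69 [349.1, 204.5, 451.1, 226.2]
[ 5.43000e+02 -1.71038e+02  1.05472e+02  1.46000e+00 -2.30000e-02] 0.233
[ 5.44047e+02 -1.71394e+02  1.06856e+02  1.46000e+00 -1.90000e-02] 0.727
lug [(array([274.6, 175. ]), 0.75)]
handle [(array([175. , 115.5]), 0.87)]
24.45 [ 543.2 -172.   379.5] [0.112 0.994 0.   ]
24.55 [ 543.2 -172.   379.6] [ 0.111  0.994 -0.   ]
24.65 [ 543.2 -172.   379.7] [ 0.112  0.994 -0.   ]
handle [174.1, 116.8] 0.91 [(0, [186.4, -562.0]), (10, [198.8, -554.6]), (38, [233.3, -533.9]), (105, [315.9, -484.4]), (140, [359.0, -458.5]), (150, [371.3, -451.2]), (330, [593.2, -318.2])]
pivot [198.7, 171.8] 0.78 [(0, [452.9, -354.5]), (10, [462.8, -349.0]), (38, [490.6, -333.5]), (105, [557.1, -296.5]), (140, [591.9, -277.2]), (150, [601.8, -271.7]), (330, [780.6, -172.3])]
```

View pics/c3.png

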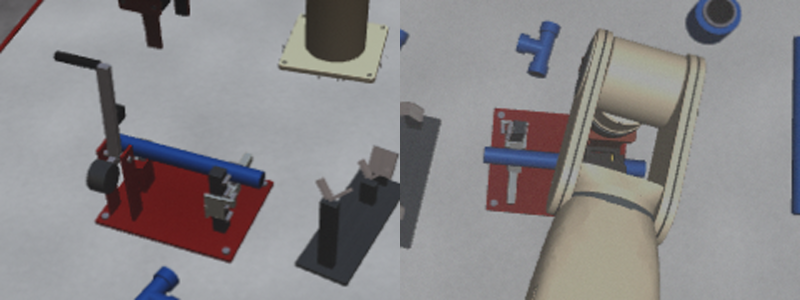

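>>> apply_moves(targets=[{"tx":0.01,"ty":-0.03,"tz":0,"spin":0},{"tx":0.02,"ty":-0.07,"tz":0,"spin":0},{"tx":0.03,"ty":-0.11,"tz":0,"spin":0},{"tx":0.04,"ty":-0.14,"tz":0,"spin":0},{"tx":0.042,"ty":-0.15,"tz":-0.005,"spin":0},{"tx":0.042,"ty":-0.15,"tz":-0.03,"spin":0},{"tx":0.042,"ty":-0.15,"tz":-0.055,"spin":0},{"tx":0.042,"ty":-0.15,"tz":-0.069,"spin":0}])

```text
t: 25.6
ee_pos: [584.1, -320.9, 308.2]
orientation: [-2.339, -2.092, 0.001]
ft_force: [-0.5, -0.2, 0.1]
width: 88.2
grasp_force: 0.0
```

>>> apply_moves(targets=[{"tx":0,"ty":0,"tz":0,"spin":0},{"tx":0,"ty":0,"tz":0,"spin":0},{"tx":0,"ty":0,"tz":0,"spin":0},{"tx":0,"ty":0,"tz":0,"spin":0},{"tx":0,"ty":0,"tz":0,"spin":0},{"tx":0,"ty":0,"tz":0,"spin":0},{"tx":0,"ty":0,"tz":0,"spin":0},{"tx":0,"ty":0,"tz":0,"spin":0}], gripper=1)

```text
t: 26.4
ee_pos: [585.2, -322.0, 310.7]
orientation: [2.342, 2.094, 0.0]
ft_force: [0.7, -0.2, -0.9]
width: 27.2
grasp_force: 0.0
```

>>> apply_moves(targets=[{"tx":0,"ty":0,"tz":0,"spin":0},{"tx":0,"ty":0,"tz":0,"spin":0},{"tx":0,"ty":0,"tz":0,"spin":0},{"tx":0,"ty":0,"tz":0,"spin":0},{"tx":0,"ty":0,"tz":0,"spin":0},{"tx":0,"ty":0,"tz":0,"spin":0},{"tx":0,"ty":0,"tz":0,"spin":0},{"tx":0,"ty":0,"tz":0,"spin":0}], gripper=1)

```text
t: 27.2
ee_pos: [585.2, -322.0, 310.6]
orientation: [-2.342, -2.094, 0.0]
ft_force: [2.1, -0.6, -1.0]
width: 15.2
grasp_force: 30.0
```

Run:
```python
import numpy as np
# nominal handle TCP at theta: base 422.1,-303 at theta 0, z 130.7 (r 180)
def tcp(t): r=180*(1-np.cos(t)); return np.array([421.9+.9938*r,-302.6-.1108*r,131+180*np.sin(t)])
from workcell import ctrl
o=ctrl.get_obs(); print(o["ee_pos"],tcp(1.5).round(1),tcp(1.47).round(1))
t0=1.49
for ths in (np.array([1.46,1.40,1.32,1.24,1.16,1.08,1.0,.92]),np.array([.84,.76,.68,.60,.52,.45,.38,.32]),np.array([.27,.22,.18,.14,.11,.085,.065,.055])):
    for t in ths: print(t.round(3),((tcp(t)-tcp(t0))/1000).round(4).tolist())
    t0=ths[-1]; print()
```

```text
[ 585.16191418 -321.99082699  310.5827793 ] [ 588.1 -321.1  310.5] [ 582.8 -320.5  310.1]
1.46 [-0.0053, 0.0006, -0.0005]
1.4 [-0.016, 0.0018, -0.002]
1.32 [-0.03, 0.0033, -0.005]
1.24 [-0.0437, 0.0049, -0.0092]
1.16 [-0.057, 0.0064, -0.0144]
1.08 [-0.0699, 0.0078, -0.0207]
1.0 [-0.0822, 0.0092, -0.0279]
0.92 [-0.0939, 0.0105, -0.0362]

0.84 [-0.011, 0.0012, -0.0092]
0.76 [-0.0213, 0.0024, -0.0192]
0.68 [-0.0307, 0.0034, -0.03]
0.6 [-0.0393, 0.0044, -0.0416]
0.52 [-0.0469, 0.0052, -0.0538]
0.45 [-0.0527, 0.0059, -0.0649]
0.38 [-0.0578, 0.0064, -0.0764]
0.32 [-0.0614, 0.0068, -0.0866]

0.27 [-0.0026, 0.0003, -0.0086]
0.22 [-0.0048, 0.0005, -0.0173]
0.18 [-0.0062, 0.0007, -0.0244]
0.14 [-0.0073, 0.0008, -0.0315]
0.11 [-0.008, 0.0009, -0.0369]
0.085 [-0.0084, 0.0009, -0.0413]
0.065 [-0.0087, 0.001, -0.0449]
0.055 [-0.0088, 0.001, -0.0467]
```

>>> apply_moves(targets=[{"tx":-0.005,"ty":0.0006,"tz":-0.0005,"spin":0},{"tx":-0.0155,"ty":0.0018,"tz":-0.002,"spin":0},{"tx":-0.0295,"ty":0.0033,"tz":-0.005,"spin":0},{"tx":-0.043,"ty":0.005,"tz":-0.009,"spin":0},{"tx":-0.0565,"ty":0.0064,"tz":-0.0144,"spin":0},{"tx":-0.0695,"ty":0.0078,"tz":-0.0207,"spin":0},{"tx":-0.082,"ty":0.0092,"tz":-0.028,"spin":0},{"tx":-0.0935,"ty":0.0105,"tz":-0.036,"spin":0}], gripper=1)

```text
t: 28.0
ee_pos: [490.9, -310.8, 275.2]
orientation: [2.342, 2.093, 0.002]
ft_force: [2.4, 3.1, -0.3]
width: 15.4
grasp_force: 30.0
```

>>> apply_moves(targets=[{"tx":-0.011,"ty":0.0012,"tz":-0.009,"spin":0},{"tx":-0.0213,"ty":0.0024,"tz":-0.019,"spin":0},{"tx":-0.0307,"ty":0.0034,"tz":-0.03,"spin":0},{"tx":-0.0393,"ty":0.0044,"tz":-0.0415,"spin":0},{"tx":-0.047,"ty":0.0052,"tz":-0.054,"spin":0},{"tx":-0.0527,"ty":0.0059,"tz":-0.065,"spin":0},{"tx":-0.0578,"ty":0.0064,"tz":-0.0764,"spin":0},{"tx":-0.0614,"ty":0.0068,"tz":-0.0866,"spin":0}], gripper=1)

```text
t: 28.8
ee_pos: [429.7, -303.9, 187.3]
orientation: [-2.342, -2.093, -0.002]
ft_force: [5.5, 4.8, -0.8]
width: 15.3
grasp_force: 30.0
```

>>> apply_moves(targets=[{"tx":-0.0026,"ty":0,"tz":-0.0086,"spin":0},{"tx":-0.0048,"ty":0,"tz":-0.0173,"spin":0},{"tx":-0.0062,"ty":0,"tz":-0.0244,"spin":0},{"tx":-0.0073,"ty":0,"tz":-0.0315,"spin":0},{"tx":-0.008,"ty":0,"tz":-0.037,"spin":0},{"tx":-0.0084,"ty":0,"tz":-0.0415,"spin":0},{"tx":-0.0087,"ty":0,"tz":-0.045,"spin":0},{"tx":-0.0088,"ty":0,"tz":-0.0475,"spin":0}], gripper=1)

```text
t: 29.6
ee_pos: [422.2, -303.3, 142.2]
orientation: [-2.343, -2.093, -0.004]
ft_force: [-1.5, 17.2, 37.2]
width: 15.0
grasp_force: 30.1
```

>>> apply_moves(targets=[{"tx":0,"ty":0,"tz":-0.0005,"spin":0},{"tx":0,"ty":0,"tz":-0.001,"spin":0},{"tx":0,"ty":0,"tz":-0.0015,"spin":0},{"tx":0,"ty":0,"tz":-0.0015,"spin":0},{"tx":0,"ty":0,"tz":-0.0015,"spin":0},{"tx":0,"ty":0,"tz":-0.0015,"spin":0},{"tx":0,"ty":0,"tz":-0.0015,"spin":0},{"tx":0,"ty":0,"tz":-0.0015,"spin":0}], gripper=1)

```text
t: 30.4
ee_pos: [422.2, -303.3, 142.1]
orientation: [2.343, 2.093, 0.004]
ft_force: [-0.5, 16.7, 33.5]
width: 15.5
grasp_force: 30.1
```

>>> apply_moves(targets=[{"tx":0,"ty":0,"tz":0.001,"spin":0},{"tx":0,"ty":0,"tz":0.002,"spin":0},{"tx":0,"ty":0,"tz":0.0025,"spin":0},{"tx":0,"ty":0,"tz":0.003,"spin":0},{"tx":0,"ty":0,"tz":0.003,"spin":0},{"tx":0,"ty":0,"tz":0.003,"spin":0},{"tx":0,"ty":0,"tz":0.003,"spin":0},{"tx":0,"ty":0,"tz":0.003,"spin":0}], gripper=1)

```text
t: 31.2
ee_pos: [422.2, -303.3, 143.1]
orientation: [-2.343, -2.093, -0.004]
ft_force: [6.2, 11.5, 11.9]
width: 15.1
grasp_force: 30.0
```

>>> apply_moves(targets=[{"tx":0,"ty":0,"tz":0.0005,"spin":0},{"tx":0,"ty":0,"tz":0.001,"spin":0},{"tx":0,"ty":0,"tz":0.001,"spin":0},{"tx":0,"ty":0,"tz":0.001,"spin":0},{"tx":0,"ty":0,"tz":0.001,"spin":0},{"tx":0,"ty":0,"tz":0.001,"spin":0},{"tx":0,"ty":0,"tz":0.001,"spin":0},{"tx":0,"ty":0,"tz":0.001,"spin":0}], gripper=-1)

```text
t: 32.0
ee_pos: [421.5, -304.7, 143.0]
orientation: [-2.342, -2.094, 0.0]
ft_force: [-0.2, -0.1, 0.2]
width: 75.6
grasp_force: 0.0
```

>>> apply_moves(targets=[{"tx":0,"ty":0,"tz":0.01,"spin":0},{"tx":0,"ty":0,"tz":0.04,"spin":0},{"tx":0,"ty":0,"tz":0.08,"spin":0},{"tx":-0.02,"ty":-0.02,"tz":0.12,"spin":0},{"tx":-0.05,"ty":-0.05,"tz":0.14,"spin":0},{"tx":-0.07,"ty":-0.08,"tz":0.15,"spin":0},{"tx":-0.08,"ty":-0.1,"tz":0.15,"spin":0},{"tx":-0.08,"ty":-0.11,"tz":0.15,"spin":0}])

```text
t: 32.8
ee_pos: [340.4, -416.3, 294.4]
orientation: [2.343, 2.09, -0.001]
ft_force: [0.6, 0.3, -0.3]
width: 88.0
grasp_force: 0.0
```

```bash
python3 chk.py; python3 look.py top handle; python3 look.py scene handle lug; python3 both.py pics/c4.png; python3 -c "
from fit import *
c,s=np.cos(.111),-np.sin(.111)
w=lambda x,y,z:[543+c*x-s*y,-172.3+s*x+c*y,z]
for t in(0,.04,.08,.12):print(t,[proj([w(75-180*np.cos(t),-140,150+180*np.sin(t))],k)[0].round(1) for k in(S,T)])"
```

```text
scene 0.82 [209.4, 166.3, 287.8, 190.5]
top 0.75 [350.6, 206.9, 450.4, 226.9]
[ 5.43000e+02 -1.69687e+02  1.05048e+02  1.46000e+00 -1.10000e-02] 0.344
[ 5.43667e+02 -1.71584e+02  1.05458e+02  1.46000e+00 -3.00000e-03] 0.51
lug [(array([276.1, 181. ]), 0.84)]
handle [(array([211.2, 131.9]), 0.77)]
33.2 [ 342.  -413.8  292.8] [0.11  0.994 0.001]
handle [440.8, 253.4] 0.84 [(0, [433.0, -322.7]), (10, [432.4, -320.3]), (38, [430.5, -313.6]), (105, [426.0, -297.6]), (140, [423.7, -289.3]), (150, [423.0, -286.9]), (330, [411.0, -244.0])]
handle [294.8, 155.5] 0.66 [(0, [784.4, 157.4]), (10, [781.4, 156.6]), (38, [773.0, 154.4]), (105, [753.0, 149.1]), (140, [742.5, 146.3]), (150, [739.5, 145.5]), (330, [685.6, 131.2])]
33.3 [ 341.9 -414.1  292.9] [0.11  0.994 0.   ]
handle [212.4, 129.8] 0.83 [(0, [228.8, -391.3]), (10, [240.7, -385.4]), (38, [274.2, -369.0]), (105, [354.2, -329.8]), (140, [396.0, -309.3]), (150, [408.0, -303.5]), (330, [623.0, -198.1])]
lug [275.6, 176.9] 0.52 [(0, [417.0, -99.6]), (10, [427.3, -96.4]), (38, [456.0, -87.3]), (105, [524.7, -65.7]), (140, [560.6, -54.4]), (150, [570.8, -51.1]), (330, [755.4, 7.0])]
0 [array([211.8, 132.9]), array([445.2, 253.3])]
0.04 [array([211.5, 131.1]), array([445.8, 253. ])]
0.08 [array([211.1, 129.3]), array([446.4, 252.7])]
0.12 [array([210.7, 127.6]), array([447. , 252.3])]
```

View pics/c4.png

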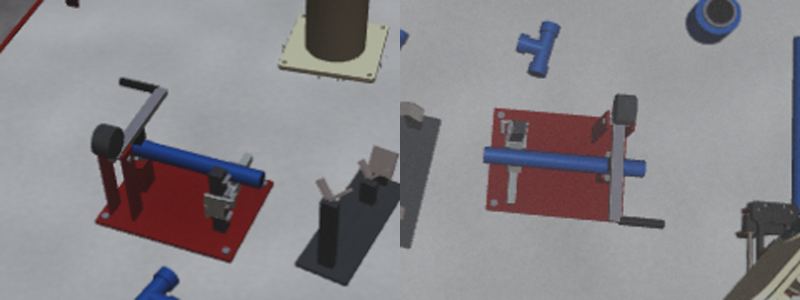

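The picture shows the pipe level in both Vs with the arm's pad resting on it. The lug is still at the raised position and the robot is clear of everything.

```bash
python3 -c "
from workcell import ctrl
print(ctrl.close_job())"
```

```text
the job is handed in; nothing more can be done
None
```

I handed the job in at about 33 s on the robot's clock, but the hand-in call gave no verdict: in the last pictures the pipe lies level in both Vs, the rest is one notch up, the arm's pad rests on the pipe, and the robot is clear.

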